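# Load the stone carrier and hold its cover down on the locating pin

## Robot

A 6-joint arm with a two-finger parallel gripper is mounted at the origin on a cart in front of the work surface, level with it; the furniture and walls round the work are solid. World frame = base frame: x ahead of the robot, y to its left, z up, the work surface at z = 0. Lengths are in m, angles in degrees, forces in N, time in s.
With the tool pointing down it reaches from about 0.4 to 0.825 m from the base axis. Payload 7 kg.
Tool frame: the origin (TCP) lies where the fingers leave the gripper's body, on its centre line; the fingertips stand 66 mm ahead of it and the grasp point (between the pads) lies 47 mm ahead of it; z points along the fingers, y is the direction in which the jaws open and shut (so a half turn about z gives the same grasp; the last joint's range is limited). The gripper opens to 88 mm and grips with 3 to 60 N. Pads are 19 mm wide; open, the fingers measure 130 mm over their backs; the gripper's body (78 mm by 193 mm) begins 47 mm behind the grasp point.
Start: joints at [86.981, 20.546, 0.682, 0, -70.136, -16.507], TCP at [0.226, 0.636, 0.292] pointing down, gripper open.
Joint ranges: [-176.03, 176.03], [-82.01, 121.73], [-58.28, 71.71], [-173.87, 95.51], [-174.79, -0.11], [-173.66, 173.66]. Speed limits (degrees/s): [136.94, 136.94, 172.46, 180, 180, 180].

## Interface

Orientations are given as [roll, pitch, yaw] about the fixed x, y, z axes, in that order (R = Rz(yaw) Ry(pitch) Rx(roll)).
In Python, from plant import get_obs, snapshot, close_job gives the robot as it stands.
- The arm moves only by the tool play_rows, never from a script. Its argument "series" is a list of rows, each a list of 5 numbers: the opening in per cent of the stroke, from 0 (shut) to 100 (fully open), then the shift along the tool's x, y, z in m, then the turn about the tool's z in degrees. In form: [[jaw, dx, dy, dz, spin], ...]. A call has 1 to 10 rows; each row is the pose to reach, as a shift and turn from the pose commanded when the call began, along the tool's axes at that moment; what a row does not reach only later rows make up. A row lasts 1/10 s, in which the tool goes at most 50 mm and 8.59 degrees, less where a joint would pass 70% of its speed; a pose out of reach is approached as far as the arm can. A call with a gripper value outside its range is refused whole. The fingers move at their own pace and stop on an object; the grip force is fixed at half the most. Time passes only in rows, so rows that repeat a pose let the fingers close. It gives the time, the measured TCP pose, the force and the opening at its end, in the units of the state.
- get_obs(): the state, without advancing time (a new reading comes with each control period).
- snapshot(name): name is "scene" or "top" or "wrist"; returns a dict with "frame" (384x512x3 uint8, red, green, blue), "z_map" (384x512 float32, m along the optical axis (not along the pixel's ray), 0 where there is no reading), "mtx" (3x3 intrinsics, pixels), "D" ([k1, k2, p1, p2, k3] as OpenCV has them; the pictures are not rectified), "camera_from_world" (4x4, takes a point from world to camera coordinates); the wrist camera has in their place "tool_from_camera" (4x4, takes a point from camera to tool coordinates, whose origin is the TCP and whose axes are the flange's). Camera axes: x right, y up, looking along -z (the intrinsics and any distortion apply to the point x, -y, -z); pixel columns grow to the right and rows downward; lengths in m; the calibration is good to about 2 mm. A picture is of the moment at which its call begins: read the wrist's pose just before it.
- close_job(): hands the job in, once; it reports no verdict.
The state is a dict: "clock": time; "joint_pos": joint angles; "qvel": joint speeds; "tau": joint torques, N m; "tool_pos": TCP position; "orientation": TCP orientation; "force": force on the tool from outside, world axes, zero at the start; "moment": the same for the moment, N m; "opening": finger opening in m.
Only numpy, scipy, OpenCV 4.12 (cv2) and the standard library are available. Lean on these libraries where they do the work, as an engineer would, in place of code of your own. Each camera call takes 0.05 s, during which the arm holds its last target.

## Task

Stand the amethyst point and the jade point upright in the carrier, one in each cell, and let go of them. Then set the wooden cover lengthwise on the carrier, slide it a little way back or forth over the locating pin hidden beneath it until it drops on, and press it straight down against the two sprung pads until it is fully home. Finish while still gripping the handle and keeping the cover pressed home; do not knock the stones over and leave the gift box, the tape roll and the marker where they are.

Things in the scene. Friction and masses are not known exactly. Their poses are not given: they have to be found in the camera images.
- carrier: Plywood carrier fixed to the table: floor 90 (x) x 224 (y) x 5 mm, two end walls (14 mm thick, at y = +-105 mm) and a middle wall (12 mm thick, at y = 0), each 90 mm along x and up to 84 mm above the table; the long sides facing +-x are open. Origin: centre of its underside, on the table; y along its length, z up.
- cell_left (a point): Centre of the floor (5 mm above the table) of the cell on the carrier's +y side; axes as the carrier. A cell is a square 46 x 46 mm inside, bounded by lips 4 mm wide that rise only 8 mm above the floor.
- cell_right (a point): The same for the cell on the carrier's -y side (104 mm from the other one).
- midwall_top (a point): Middle of the middle wall's top, x = y = 0 of the carrier, 84 mm above the table (home height of the cover's underside). On that wall stands the upright steel pin, 9 mm across, tapered tip, 12 mm high (tip 96 mm above the table): at y = 0, but set by hand anywhere from 12 mm to the -x side to 12 mm to the +x side of this point; its place is not reported.
- pad_left (a joint): Sprung rubber pad (60 x 7 mm) on top of the +y end wall: 0 m = up, 5 mm above the wall's top; 0.005 = pressed level with it. Both springs together need 4 N to begin to move and 12 N to be level (the cover's weight gives about 2.5 N of that), so the loose cover does not press them down.
- pad_right (a joint): The same pad on the -y end wall.
- cover: Loose wooden cover, right way up, about 0.25 kg: plate 74 (x) x 220 (y) x 6 mm with a block handle in the middle. Origin: centre of the plate's underside; y along its length, z up. Half a turn is the same. With the underside on the pin's tip it is 96 mm above the table, dropped onto the pads 89 mm, pressed home 84 mm; the origin is then over the pin within 2.5 mm in x, 5 mm in y.
- cover_grip (a point): Middle of the cover's block handle, 33 mm above the plate's underside; the handle is 26 (x) x 80 (y) mm and its top is 50 mm above the underside; grip across the 26 mm. Below it, in the middle of the underside, is the blind socket for the pin, 14 (x) x 20 (y) mm and 17 mm deep, not seen from above.
- amethyst_point: Faceted upright stone, column about 31 x 27 mm, 70 mm tall with a pointed top above about 45 mm; purple. Origin: centre of its foot, z up. About 0.09 kg.
- jade_point: Faceted upright stone, column about 27 x 28 mm, 75 mm tall with a pointed top above about 50 mm; green. Origin: centre of its foot, z up. About 0.07 kg. Either stone may go in either cell.
- gift_box: Small lidded card box 62 x 62 x 32 mm, leave alone. Origin: centre of its underside.
- tape_ring: Roll of tape lying flat, 103 mm across, 25 mm high, leave alone. Origin: centre of its underside.
- marker: Marker pen 135 mm long, 17 mm thick, lying, leave alone. Origin: middle of its underside, y along its length.
Mind the look-alikes: they are no part of the job. Leave any red or yellow look-alike of the jade_point alone.

How it is judged:
By the outcome, as a careful person would: the job done as asked, in the order asked, and still so for the second after the job is handed in, while the arm keeps its last pose, push and grip.
It also fails if it takes over 72 s, if anything falls off the work surface, if the arm or the gripper's body presses on something with over 40 N, if the wrist force passes 120 N, or if a joint passes its speed limit or range.

## Working session

There is one attempt and no reset: what is moved stays moved. The work goes in short steps, Python scripts to look and compute and a tool call to move; the robot and the scene stay as the last step left them, time stands still between calls to the robot, and variables do not carry over. Pictures are saved under pics/ and viewed, and the job is handed in when it is done.

Besides the shell and the picture viewer there is one more tool, called after ">>>" in YAML: its name, and indented under it one key for each argument. play_rows: Moves the arm, as the interface text tells. Its arguments: {"type":"object","properties":{"series":{"type":"array"}},"required":["series"]}

```bash
ls; mkdir -p pics
python3 - <<'E'
from plant import *
import cv2,numpy as np
o=get_obs()
for k,v in o.items(): print(k,np.round(v,4))
for n in ["scene","top"]:
    s=snapshot(n); cv2.imwrite(f"pics/{n}0.png",cv2.resize(s["frame"][:,:,::-1],(800,600),interpolation=cv2.INTER_CUBIC)); np.savez(f"{n}0.npz",**s)
    print(n,s["mtx"],s["D"],s["camera_from_world"])
E
```

```text
pics
clock 0.0
joint_pos [ 8.69797e+01  2.05915e+01  6.33100e-01 -2.09000e-02 -7.01370e+01
 -1.65065e+01]
qvel [-0.0619 -0.0227 -0.0997  0.0007  0.0504  0.1156]
tau [ 1.10000e-03 -5.82722e+01  2.93051e+01  6.99690e+00  6.90000e-03
 -2.00000e-04]
tool_pos [0.2255 0.6358 0.2912]
orientation [ 1.79903e+02 -8.30000e-03 -1.95339e+01]
force [-0.4696  0.5555  0.5581]
moment [ 0.0141 -0.0111  0.0238]
opening 0.0875
scene [[385.31855992   0.         259.08587812]
 [  0.         385.31855992 191.01095352]
 [  0.           0.           1.        ]] [-0.09641531  0.          0.          0.          0.        ] [[ 0.59321468 -0.80490869  0.01477651 -0.25922483]
 [ 0.4184839   0.32399721  0.84846746 -0.3051276 ]
 [-0.68772638 -0.49713962  0.52904123 -0.76218787]
 [ 0.          0.          0.          1.        ]]
top [[409.24522019   0.         251.27715489]
 [  0.         409.24522019 186.60576004]
 [  0.           0.           1.        ]] [-0.10473263  0.          0.          0.          0.        ] [[ 0.02487798 -0.99965774  0.00809269  0.02044285]
 [ 0.99617537  0.02546795  0.0835824  -0.52060179]
 [-0.0837599   0.00598238  0.99646801 -1.30207307]
 [ 0.          0.          0.          1.        ]]
```

View pics/scene0.png

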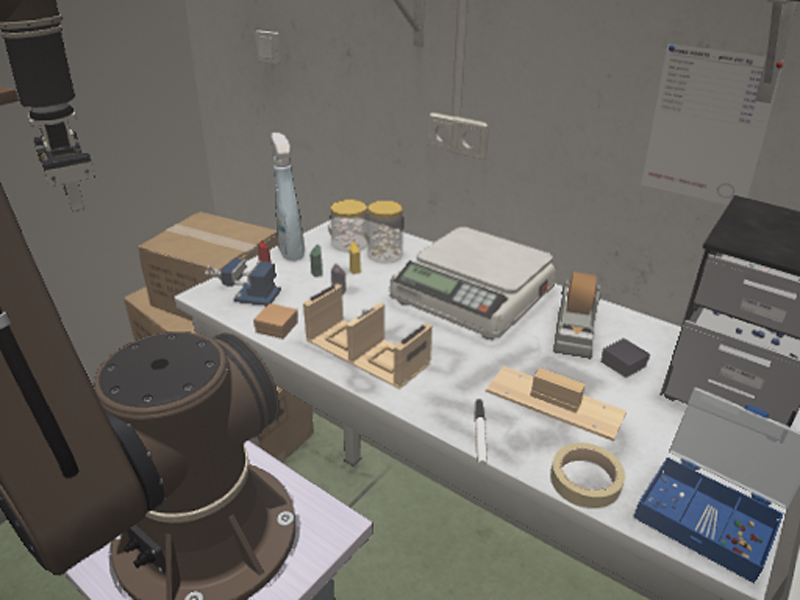

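View pics/top0.png

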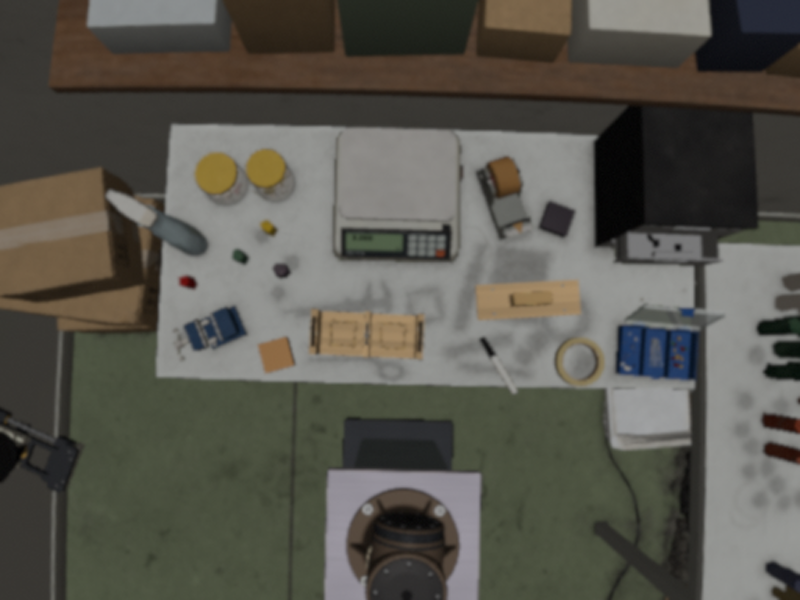

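The top view shows, at 800 px scale, the carrier (367,335), cover (528,298), tape (579,361), marker (498,364) and gift box (276,354). The stone candidates are green (240,257), purple (281,270), yellow (268,227) and red (187,282). Only the green and purple stones are meant; red and yellow are look-alikes.

```bash
cat > h.py <<'E'
import numpy as np,cv2
def cloud(s,TW=None):
    K=s["mtx"];D=np.array(s["D"]);z=s["z_map"].astype(float)
    h,w=z.shape
    u,v=np.meshgrid(np.arange(w),np.arange(h))
    p=cv2.undistortPoints(np.stack([u,v],-1).reshape(-1,1,2).astype(float),K,D).reshape(h,w,2)
    P=np.stack([p[...,0]*z,-p[...,1]*z,-z],-1)
    if TW is None: TW=np.linalg.inv(s["camera_from_world"])
    W=P@TW[:3,:3].T+TW[:3,3]
    W[z<=0]=np.nan
    return W
def proj(s,X,CW=None):
    if CW is None: CW=s["camera_from_world"]
    X=np.atleast_2d(X); c=X@CW[:3,:3].T+CW[:3,3]
    c=c*[1,-1,-1]
    return cv2.projectPoints(c,np.zeros(3),np.zeros(3),s["mtx"],np.array(s["D"]))[0].reshape(-1,2)
def wristT(o,s):
    from scipy.spatial.transform import Rotation as R
    T=np.eye(4);T[:3,:3]=R.from_euler('xyz',o["orientation"],degrees=True).as_matrix();T[:3,3]=o["tool_pos"]
    return T@s["tool_from_camera"]
E
python3 - <<'E'
from h import *
S={n:dict(np.load(f"{n}0.npz")) for n in["scene","top"]}
t=S["top"];W=cloud(t)
f=512/800
def reg(name,x0,y0,x1,y1,zmin,zmax=1,W=W,fr=t["frame"]):
    x0,y0,x1,y1=[int(a*f) for a in(x0,y0,x1,y1)]
    P=W[y0:y1,x0:x1].reshape(-1,3);P=P[(P[:,2]>zmin)&(P[:,2]<zmax)]
    if len(P)<3: print(name,len(P));return
    r=cv2.minAreaRect((P[:,:2]*1000).astype(np.float32))
    print(name,len(P),"mean",P.mean(0).round(4),"zmax",P[:,2].max().round(4),"rect",np.round(r[0],1),np.round(r[1],1),round(r[2],1))
reg("table",440,300,470,330,-1)
reg("green",228,245,254,269,.01);reg("purple",270,258,294,282,.01)
reg("yellow",255,215,282,240,.01);reg("red",175,270,200,292,.01)
reg("cover",465,272,590,325,.004);reg("handle",465,272,590,325,.035)
reg("carrier",300,300,430,365,.02);reg("carrier all",300,300,430,365,.003);
reg("carriertop",300,300,430,365,.07)
reg("tape",550,330,610,390,.01);reg("marker",470,330,525,395,.006);reg("gift",252,330,300,378,.015)
c=cloud(S["scene"]);
for n,x0,y0,x1,y1 in [("green",306,242,326,280),("purple",328,262,348,290),("yellow",347,240,363,275),("red",256,238,272,265),("cover",480,360,630,440)]:
    reg("sc "+n,x0,y0,x1,y1,.008,.2,W=c)
a=S["scene"]["frame"][130:240,140:300,::-1]
cv2.imwrite("pics/s_crop.png",cv2.resize(a,None,fx=5,fy=5,interpolation=cv2.INTER_CUBIC))
a=t["frame"][120:260,90:290,::-1]
cv2.imwrite("pics/t_crop.png",cv2.resize(a,None,fx=4,fy=4,interpolation=cv2.INTER_CUBIC))
E
```

```text
table 360 mean [ 4.776e-01 -9.500e-02 -2.000e-04] zmax 0.009 rect [477.6 -94.9] [59.6 60.1] 1.6
green 68 mean [0.5833 0.3498 0.0488] zmax 0.0764 rect [585.1 351.7] [19.9 23.5] 71.4
purple 86 mean [0.557  0.263  0.0482] zmax 0.0731 rect [559.8 265.5] [28.2 26. ] 25.6
yellow 75 mean [0.6444 0.2932 0.0503] zmax 0.0742 rect [645.2 292. ] [32.8 21.7] 89.7
red 80 mean [0.5286 0.4567 0.0488] zmax 0.0742 rect [530.1 460.5] [23.6 25.6] 89.4
cover 1218 mean [ 0.5133 -0.2505  0.0142] zmax 0.0578 rect [ 516.1 -249.1] [109.7 264.5] 1.3
handle 211 mean [ 0.5123 -0.2493  0.049 ] zmax 0.0578 rect [ 512.8 -251.5] [26.  82.1] 4.5
carrier 486 mean [0.4314 0.091  0.0778] zmax 0.098 rect [430.8  83.1] [225.7  89.3] 89.0
carrier all 1903 mean [0.4322 0.087  0.0248] zmax 0.098 rect [437.   91.1] [130.6 268.3] 1.5
carriertop 401 mean [0.4307 0.0852 0.0846] zmax 0.098 rect [430.7  83.7] [224.5  89.1] 89.7
tape 394 mean [ 0.3857 -0.3581  0.023 ] zmax 0.0332 rect [ 384.9 -357.5] [ 97.5 100.4] 44.4
marker 202 mean [ 0.3748 -0.189   0.0129] zmax 0.0213 rect [ 378.9 -189.1] [100.7 120.1] 87.5
gift 392 mean [0.3843 0.27   0.0318] zmax 0.0429 rect [384.2 271.1] [62.  63.6] 17.4
sc green 121 mean [0.5797 0.3471 0.0393] zmax 0.0726 rect [580.5 348. ] [23.  24.6] 46.9
sc purple 133 mean [0.5412 0.249  0.0477] zmax 0.0904 rect [510.8 226.4] [144.6  29.3] 38.0
sc yellow 158 mean [0.665  0.3103 0.0349] zmax 0.0719 rect [680.  322.8] [120.3  34. ] 42.1
sc red 100 mean [0.5176 0.4479 0.0499] zmax 0.0745 rect [498.5 425.8] [108.8  25.9] 49.3
sc cover 885 mean [ 0.5108 -0.2529  0.029 ] zmax 0.0532 rect [ 518.8 -251.6] [190.9 288. ] 39.5
```

View pics/s_crop.png

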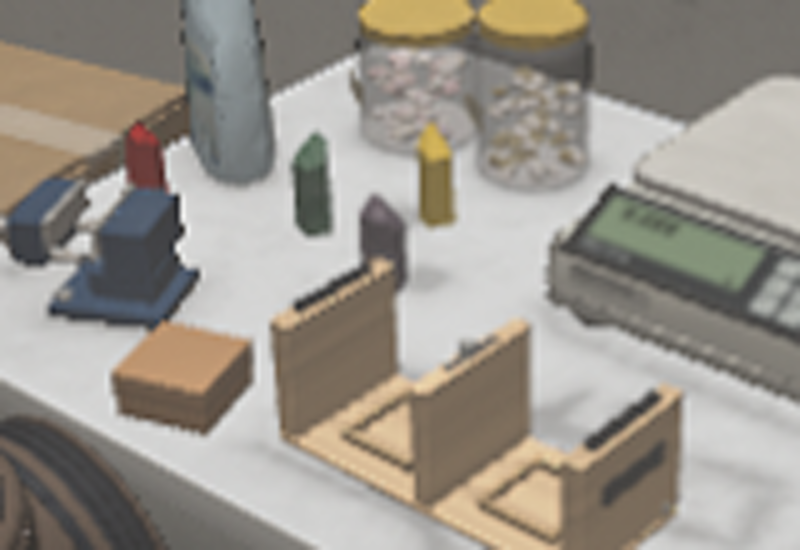

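View pics/t_crop.png

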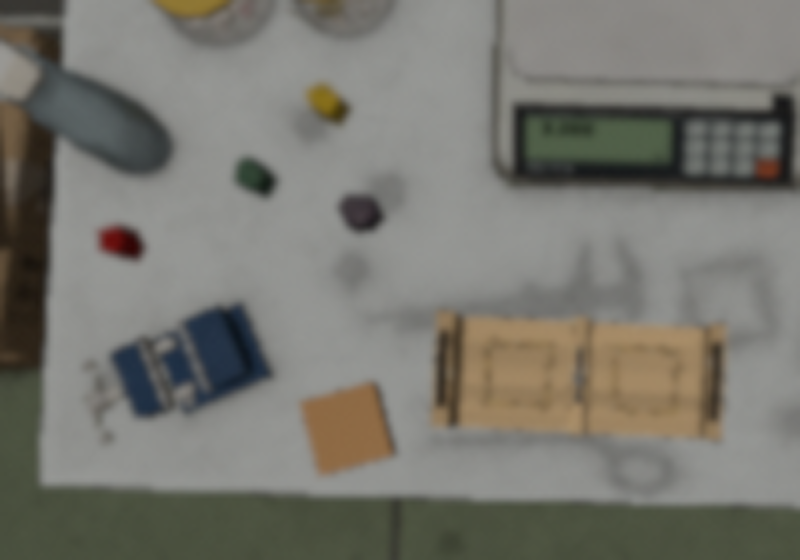

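Crop check: in the 5x crop, green is at (312,185), purple (382,240), yellow (435,175) and red (147,155). So green is the jade and purple the amethyst. Next I check for nearby obstacles, then move to a wrist view.

```bash
cat >> h.py <<'E'
def rows(target,yaw,o=None):
    """world TCP target + yaw -> tool shift from current pose"""
    from plant import get_obs
    from scipy.spatial.transform import Rotation as R
    o=o or get_obs()
    M=R.from_euler('xyz',o["orientation"],degrees=True).as_matrix()
    d=M.T@(np.array(target)-o["tool_pos"])
    s=-(yaw-o["orientation"][2]); s=(s+180)%360-180
    print("row d",d.round(4),"spin",round(s,2),"t",o["clock"],"open",np.round(o["opening"],4))
E
python3 - <<'E'
from h import *
W=np.concatenate([cloud(dict(np.load(f"{n}0.npz"))).reshape(-1,3) for n in("top","scene")])
W=W[np.isfinite(W).all(1)]
# max height grid 4cm
for x in np.arange(.86,.30,-.04):
    l=[]
    for y in np.arange(.6,-.45,-.05):
        m=(abs(W[:,0]-x)<.02)&(abs(W[:,1]-y)<.025)&(W[:,2]<.6)
        l.append(f"{1000*np.percentile(W[m,2],97):4.0f}" if m.sum()>2 else "   .")
    print(f"{x:.2f}"," ".join(l))
rows([.46,.30,.29],-90)
E
```

```text
0.86 -842    3    5    5    4    5  523    4  543   82   85   85   84   85   63    4    4    4    4    4  519
0.82 -842    1    5    4    4    4  547    4    4   85   85   86   86   86   83    4    5    4    4    4  550
0.78 -844    3    5   96  103  102  128  125    5   85   86   86   85   86   84  106  107    4    4    4  586
0.74 -845    2    4  101  103  102  128  125    4   85   85   86   86   86   83  107  107   27    5    4  297
0.70 -842    3    4   43  101   98  123  115    5   85   85   86   85   86   84   61   81   27   34   32  297
0.66 -839  274  277  203    4    4   69    4    5   83   85   85   85   85   81    4   56   54   33   31  296
0.62    .    2  275  266    5    5   56    4    4   83   84   84   83   84   77    5    5    4    4    3  295
0.58    .    3  107  126    5   67    6   53    5   64   66   67   66   67   64    4    4    5    4    4  186
0.54    .    3    5   71    5    4    5   64    5    4    4    5    5    4    5    9   38   52   50    9    4
0.50    .    4    6   61    6    6    5    5    4    5    4    5    5    4    4   10   51   52   51    9    4
0.46    .    2    5   71   73   72    5    5   89   14   85   40   90   85    4    8    8    7    5    4    4
0.42    .    4   30   73   73   73   35   35   90   15   90   15   90   85    4   17    5    4   26   26   26
0.38    .    5    5   72   70    5   36   36   84    9   85    8   85   80    4   14   17    4   26    4   26
0.34    .    2    4    4    4    5   34   33    4    4    3    3    3    3    3    3   16    3   18   26   25
0.30    .    .    .    .    .    .    .    .    .    .    .    .    .    .    .    .   16   15    .    .    .
row d [0.3333 0.2381 0.0017] spin 70.47 t 0.1 open 0.0879
```

>>> play_rows:
  series:
    - [100,0.333,0.238,0.0,70.5]
    - [100,0.333,0.238,0.0,70.5]
    - [100,0.333,0.238,0.0,70.5]
    - [100,0.333,0.238,0.0,70.5]
    - [100,0.333,0.238,0.0,70.5]
    - [100,0.333,0.238,0.0,70.5]
    - [100,0.333,0.238,0.0,70.5]
    - [100,0.333,0.238,0.0,70.5]
    - [100,0.333,0.238,0.0,70.5]
    - [100,0.333,0.238,0.0,70.5]

```text
clock: 1.1
tool_pos: [0.4607, 0.2989, 0.292]
orientation: [180.0, -0.0, -90.2]
force: [0.1, 1.2, 0.8]
opening: 0.0877
```

```bash
cat > look.py <<'E'
import sys
from h import *
from plant import *
n=sys.argv[1]
o=get_obs(); s=snapshot("wrist"); T=wristT(o,s); np.savez(n+".npz",T=T,**s)
print(o["clock"],o["tool_pos"],o["orientation"],"F",np.round(o["force"],2),"open",np.round(o["opening"],4))
cv2.imwrite(f"pics/{n}.png",cv2.resize(s["frame"][:,:,::-1],(800,600),interpolation=cv2.INTER_CUBIC))
E
python3 look.py w1; python3 -c "
import numpy as np;s=np.load('w1.npz');print(s['tool_from_camera'],s['mtx'])"
```

```text
1.1 [0.46066566 0.29886886 0.29195348] [ 1.79978354e+02 -1.93442573e-02 -9.02127098e+01] F [0.07 1.24 0.81] open 0.0877
[[-5.74382282e-04  9.68128945e-01  2.50451626e-01  6.69994436e-02]
 [ 9.99999638e-01  3.99021201e-04  7.50955796e-04 -4.22840411e-04]
 [ 6.27086534e-04  2.50451966e-01 -9.68128824e-01 -9.17103804e-02]
 [ 0.00000000e+00  0.00000000e+00  0.00000000e+00  1.00000000e+00]] [[309.0944349    0.         256.35440917]
 [  0.         309.0944349  190.59116793]
 [  0.           0.           1.        ]]
```

View pics/w1.png

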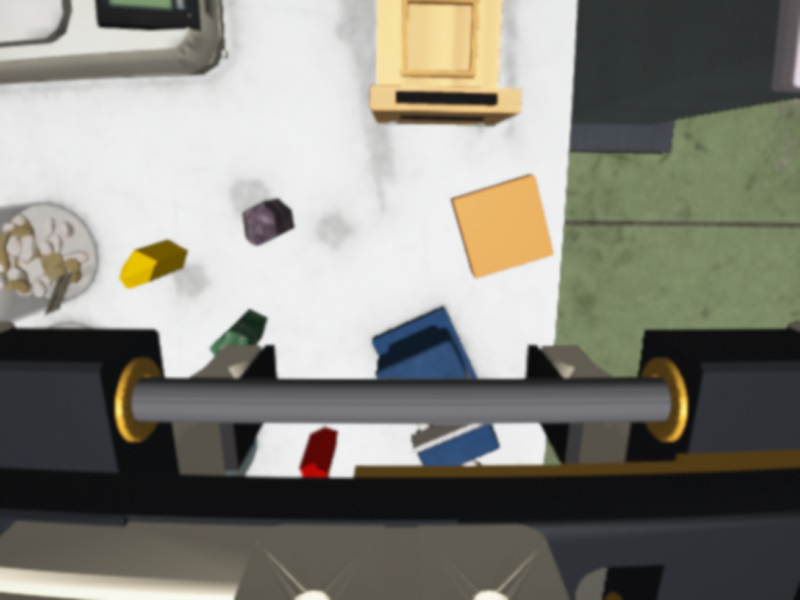

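The wrist view shows amethyst (268,221), jade (240,332), yellow (153,263), red (318,453). I will move above for a closer look.

>>> play_rows:
  series:
    - [100,-0.045,0.1,0.02,0]
    - [100,-0.045,0.1,0.02,0]
    - [100,-0.045,0.1,0.02,0]
    - [100,-0.045,0.1,0.02,0]
    - [100,-0.045,0.1,0.02,0]

```text
clock: 1.65
tool_pos: [0.3596, 0.3466, 0.2724]
orientation: [-180.0, 0.0, -89.8]
force: [-0.6, -0.0, 0.6]
opening: 0.0874
```

```bash
python3 look.py w2
python3 - <<'E'
from h import *
s=dict(np.load("w2.npz"));W=cloud(s,s["T"])
hsv=cv2.cvtColor(s["frame"],cv2.COLOR_RGB2HSV)
for nm,cx,cy in(("purple",.556,.262),("green",.582,.349),("yellow",.645,.293)):
    m=(np.hypot(W[...,0]-cx,W[...,1]-cy)<.04)&(W[...,2]>.012)&(W[...,2]<.1)
    P=W[m];print(nm,len(P),P[:,2].max())
    top=P[P[:,2]>P[:,2].max()-.006].mean(0);print(" apex",top.round(4))
    for a,b in((.01,.1),(.035,.1)):
        Q=P[(P[:,2]>a)&(P[:,2]<b)];r=cv2.minAreaRect((Q[:,:2]*1000).astype(np.float32));print(a,b,len(Q),np.round(r[0],1),np.round(r[1],1),round(r[2],1))
m=(W[...,2]>.085)&(W[...,1]>.2)&(W[...,0]>.6)&(W[...,1]<.45)
print("jar min x",np.percentile(W[m][:,0],1) if m.any() else None)
E
```

```text
1.65 [0.35957084 0.34656333 0.27242566] [-1.79978108e+02  1.29915178e-02 -8.98413775e+01] F [-0.59 -0.01  0.57] open 0.0874
purple 1067 0.06991009118613706
 apex [0.5557 0.2684 0.0659]
0.01 0.1 1067 [557.1 263.8] [24.3 27.7] 25.1
0.035 0.1 757 [557.2 264. ] [24.7 27.1] 28.6
green 968 0.0747725729559417
 apex [0.588  0.351  0.0707]
0.01 0.1 968 [585.1 351.6] [23.  23.3] 70.9
0.035 0.1 689 [585.2 351.6] [22.7 23.1] 72.0
yellow 452 0.04599369735275677
 apex [0.6365 0.2949 0.0421]
0.01 0.1 452 [641.9 294.6] [26.9 18.2] 88.8
0.035 0.1 111 [638.8 296.4] [21.1  9. ] 79.3
jar min x None
```

View pics/w2.png

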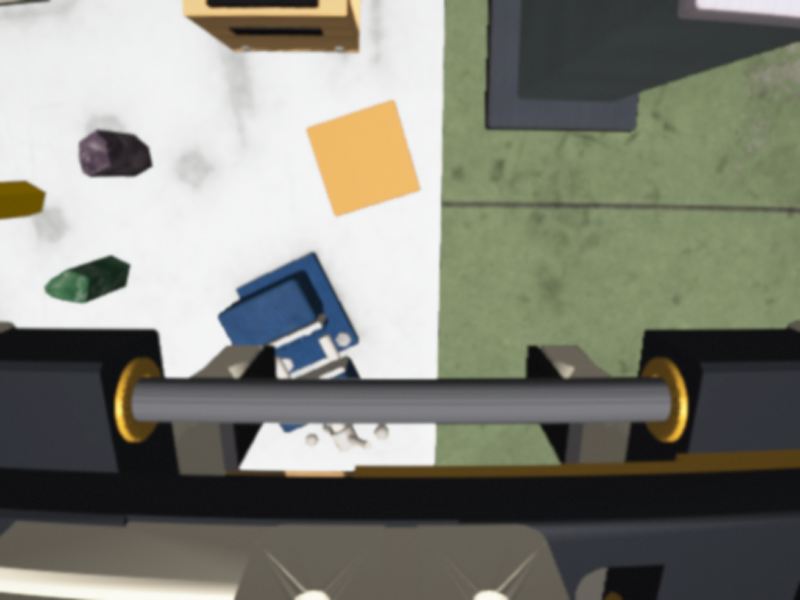

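>>> play_rows:
  series:
    - [100,0.03,-0.19,0.0,0]
    - [100,0.03,-0.19,0.0,0]
    - [100,0.03,-0.19,0.0,0]
    - [100,0.03,-0.19,0.0,0]
    - [100,0.03,-0.19,0.0,0]
    - [100,0.03,-0.19,0.0,0]
    - [100,0.03,-0.19,0.0,0]

```text
clock: 2.4
tool_pos: [0.55, 0.315, 0.2719]
orientation: [180.0, -0.0, -90.1]
force: [-0.5, -1.0, -0.2]
opening: 0.0877
```

```bash
python3 look.py w3
python3 - <<'E'
from h import *
s=dict(np.load("w3.npz"));W=cloud(s,s["T"])
for nm,cx,cy in(("purple",.556,.262),("green",.582,.349),("yellow",.645,.293)):
    m=(np.hypot(W[...,0]-cx,W[...,1]-cy)<.04)&(W[...,2]>.012)&(W[...,2]<.1)
    P=W[m];print(nm,len(P),P[:,2].max())
    top=P[P[:,2]>P[:,2].max()-.006].mean(0);print(" apex",top.round(4))
    for a,b in((.01,.1),(.035,.1)):
        Q=P[(P[:,2]>a)&(P[:,2]<b)];r=cv2.minAreaRect((Q[:,:2]*1000).astype(np.float32));print(a,b,len(Q),np.round(r[0],1),np.round(r[1],1),round(r[2],1))
m=(W[...,2]>.075)&(W[...,1]>.2)&(W[...,0]>.6)&(W[...,1]<.45)&(W[...,2]<.15)
print("jar min x",np.percentile(W[m][:,0],1) if m.any() else None)
a=s["frame"][90:260,150:380,::-1]
cv2.imwrite("pics/w3c.png",cv2.resize(a,None,fx=3.4,fy=3.4,interpolation=cv2.INTER_CUBIC))
E
```

```text
2.4 [0.54995308 0.31498597 0.27190029] [ 1.79972783e+02 -1.96943263e-02 -9.00699861e+01] F [-0.52 -1.01 -0.2 ] open 0.0877
purple 626 0.06887075895803907
 apex [0.5566 0.2679 0.0651]
0.01 0.1 626 [560.3 264.8] [29.3 26.3] 24.2
0.035 0.1 620 [559.4 264.5] [29.4 25.6] 88.9
green 636 0.07341837720389116
 apex [0.5894 0.3509 0.0699]
0.01 0.1 636 [586.6 351.6] [22.4 25. ] 64.5
0.035 0.1 512 [586.5 351.6] [22.4 24.6] 65.1
yellow 714 0.07332009434660552
 apex [0.6484 0.2977 0.0697]
0.01 0.1 714 [647.8 294.9] [23.7 22.9] 56.9
0.035 0.1 575 [648.  294.8] [23.7 22.4] 56.7
jar min x 0.6067329388284955
```

View pics/w3.png

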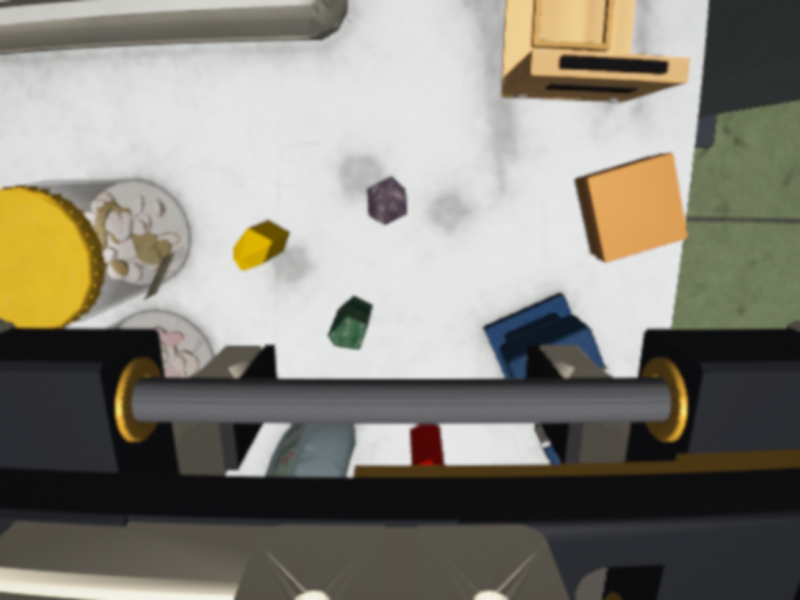

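View pics/w3c.png

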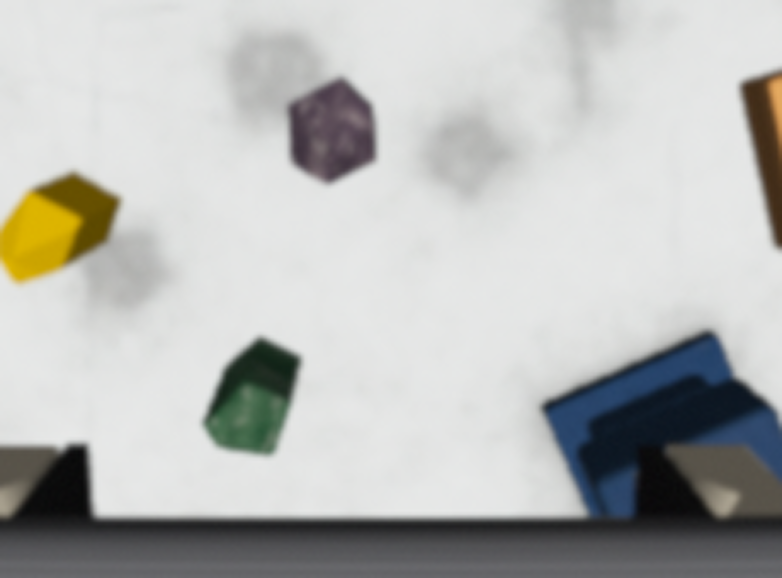

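Amethyst at (387,200) is a hexagon with flat sides facing ±x, so it can be gripped at yaw -90. Jade at (350,322) is a pentagon, so I fit its pose from the silhouette.

Run:
```python
from h import *
from scipy.optimize import differential_evolution
s=dict(np.load("w3.npz"));CW=np.linalg.inv(s["T"]);W=cloud(s,s["T"])
sc=4
def fit(cx,cy,n,R,hc,h):
    m=((np.hypot(W[...,0]-cx,W[...,1]-cy)<.05)).astype(np.uint8)
    hsv=cv2.cvtColor(s["frame"],cv2.COLOR_RGB2HSV)
    g=s["frame"].astype(int)
    m=m&((g.max(2)-g.min(2)>25)|(g.max(2)<135)).astype(np.uint8)
    k,l,st,_=cv2.connectedComponentsWithStats(m)
    i=1+np.argmax(st[1:,4]);m=(l==i).astype(np.uint8);print("px",m.sum(),st[i])
    x0,y0,w,hh=st[i][:4];x0-=6;y0-=6;w+=12;hh+=12
    M=cv2.resize(m[y0:y0+hh,x0:x0+w],None,fx=sc,fy=sc,interpolation=cv2.INTER_LINEAR)
    def poly(p):
        a=np.deg2rad(p[2])+2*np.pi*np.arange(n)/n
        r=p[3]
        b=np.c_[p[0]+r*np.cos(a),p[1]+r*np.sin(a)]
        X=np.r_[np.c_[b,np.zeros(n)],np.c_[b,np.full(n,hc)],[[p[0],p[1],hc]]]
        return X
    def cost(p):
        q=proj(s,poly(p),CW); q=(q-[x0,y0]+.5)*sc
        I=np.zeros_like(M);cv2.fillConvexPoly(I,cv2.convexHull(q.astype(np.float32)).astype(np.int32),1)
        return 1-(I&M).sum()/(I|M).sum()
    r=differential_evolution(cost,[(cx-.012,cx+.012),(cy-.012,cy+.012),(0,360/n),(R*.85,R*1.12)],seed=1,maxiter=60,tol=1e-6)
    print(r.x.round(4),r.fun)
fit(.586,.351,5,.0148,.05,.075)
fit(.56,.265,6,.0157,.045,.07)
rows([.56,.265,.13],-90)
```

```text
px 1611 [  98  271   70   33 1611]
[5.92700e-01 3.55100e-01 2.65377e+01 1.28000e-02] 1.0
px 41847 [    0   211   429   173 41847]Traceback (most recent call last):
  File "<stdin>", line 27, in <module>
  File "<stdin>", line 13, in fit
cv2.error: OpenCV(4.12.0) /io/opencv/modules/imgproc/src/resize.cpp:4208: error: (-215:Assertion failed) !ssize.empty() in function 'resize'
```

```bash
cat > fit.py <<'E'
from h import *
from scipy.optimize import differential_evolution
sc=4
def fit(s,cx,cy,n,R,hc):
    CW=np.linalg.inv(s["T"])
    g=s["frame"].astype(int)
    m=((g.max(2)-g.min(2)>25)|(g.max(2)<135)).astype(np.uint8)
    k,l,st,_=cv2.connectedComponentsWithStats(m)
    u,v=proj(s,[[cx,cy,.04]],CW)[0].astype(int)
    i=l[v,u];m=(l==i).astype(np.uint8);print("px",m.sum(),st[i])
    x0,y0,w,hh=st[i][:4];x0-=6;y0-=6;w+=12;hh+=12
    M=cv2.resize(m[y0:y0+hh,x0:x0+w],None,fx=sc,fy=sc,interpolation=cv2.INTER_LINEAR)
    def cost(p):
        a=np.deg2rad(p[2])+2*np.pi*np.arange(n)/n
        b=np.c_[p[0]+p[3]*np.cos(a),p[1]+p[3]*np.sin(a)]
        X=np.r_[np.c_[b,np.zeros(n)],np.c_[b,np.full(n,hc)]]
        q=(proj(s,X,CW)-[x0,y0]+.5)*sc
        I=np.zeros_like(M);cv2.fillConvexPoly(I,cv2.convexHull(q.astype(np.float32)).astype(np.int32),1)
        return 1-(I&M).sum()/(I|M).sum()
    r=differential_evolution(cost,[(cx-.012,cx+.012),(cy-.012,cy+.012),(0,360/n),(R*.85,R*1.12)],seed=1,maxiter=60,tol=1e-6)
    print(r.x.round(4),round(r.fun,3))
E
python3 - <<'E'
from fit import *
s=dict(np.load("w3.npz"))
fit(s,.586,.351,5,.0148,.05)
fit(s,.56,.265,6,.0157,.045)
rows([.56,.265,.13],-90)
E
```

```text
px 632 [210 190  28  33 632]
[5.86600e-01 3.53000e-01 5.04872e+01 1.31000e-02] 0.081
px 571 [235 113  25  30 571]
[5.60000e-01 2.65200e-01 2.76638e+01 1.47000e-02] 0.063
row d [ 0.0503 -0.0104  0.1423] spin -0.02 t 2.45 open 0.0879
```

>>> play_rows:
  series:
    - [65,0.05,-0.01,0.08,1.5]
    - [65,0.05,-0.01,0.08,1.5]
    - [65,0.05,-0.01,0.142,1.5]
    - [65,0.05,-0.01,0.142,1.5]
    - [65,0.05,-0.01,0.165,1.5]
    - [65,0.05,-0.01,0.18,1.5]
    - [65,0.05,-0.01,0.19,1.5]
    - [65,0.05,-0.01,0.19,1.5]
    - [0,0.05,-0.01,0.19,1.5]
    - [0,0.05,-0.01,0.19,1.5]

```text
clock: 3.45
tool_pos: [0.5604, 0.2662, 0.0836]
orientation: [-179.9, 0.1, -91.5]
force: [-1.0, 0.7, -0.8]
opening: 0.046
```

>>> play_rows:
  series:
    - [0,0,0,0,0]
    - [0,0,0,0,0]
    - [0,0,0,0,0]
    - [0,0,0,0,0]
    - [0,0,0,0,0]
    - [0,0,0,0,0]

```text
clock: 4.05
tool_pos: [0.5601, 0.2656, 0.0827]
orientation: [-180.0, 0.0, -91.5]
force: [-1.2, -0.5, 5.9]
opening: 0.0261
```

>>> play_rows:
  series:
    - [0,0,0,-0.01,0]
    - [0,0,0,-0.04,0]
    - [0,0,0,-0.09,0]
    - [0,0,0,-0.14,0]
    - [0,0.02,0.02,-0.19,0]
    - [0,0.05,0.05,-0.21,-1.5]
    - [0,0.05,0.09,-0.21,-1.5]
    - [0,0.05,0.13,-0.21,-1.5]
    - [0,0.05,0.13,-0.21,-1.5]
    - [0,0.05,0.13,-0.21,-1.5]

```text
clock: 5.05
tool_pos: [0.428, 0.219, 0.2932]
orientation: [-179.9, 0.1, -89.9]
force: [0.5, 0.6, -0.4]
opening: 0.0259
```

```bash
python3 look.py w4
```

```text
5.05 [0.42800152 0.21896081 0.29322387] [-1.79927560e+02  8.52248770e-02 -8.99439035e+01] F [ 0.47  0.63 -0.44] open 0.0259
```

View pics/w4.png

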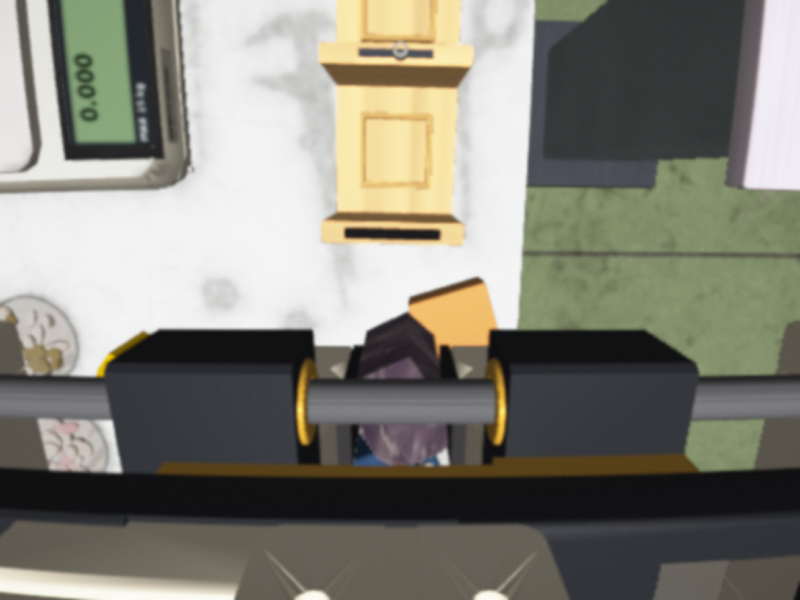

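The stone is held upright at (400,400), and the middle wall with the pin is at (400,50). I will move on to see the whole carrier.

>>> play_rows:
  series:
    - [0,0.05,0,0.0,0]
    - [0,0.08,0,0,0]
    - [0,0.08,0,0,0]
    - [0,0.08,0,0,0]

```text
clock: 5.5
tool_pos: [0.4294, 0.1385, 0.2921]
orientation: [180.0, -0.0, -90.2]
force: [-0.5, 0.4, -0.6]
opening: 0.0261
```

```bash
python3 look.py w5
cat > car.py <<'E'
import sys
from h import *
s=dict(np.load(sys.argv[1]));W=cloud(s,s["T"])
m=(W[...,2]>.076)&(W[...,2]<.1)&(abs(W[...,0]-.431)<.07)&(W[...,1]<.21)&(W[...,1]>-.06)
m[200:]=False
P=W[m];r=cv2.minAreaRect((P[:,:2]*1000).astype(np.float32));print("tops",len(P),np.round(r[0],1),np.round(r[1],1),round(r[2],2), "zmed",np.median(P[:,2]).round(4))
for a,b in((.17,.21),(.065,.1),(-.04,0)):
    Q=P[(P[:,1]>a)&(P[:,1]<b)]
    if len(Q): print(a,len(Q),"x",np.percentile(Q[:,0],[1,50,99]).round(4),"y",np.percentile(Q[:,1],[1,50,99]).round(4),"z",np.percentile(Q[:,2],[5,50,99]).round(4))
q=P[(P[:,2]>.0905)&(P[:,1]>.05)&(P[:,1]<.12)];print("pin?",len(q),q.mean(0).round(4) if len(q) else "")
a=s["frame"][0:200,100:360,::-1]
cv2.imwrite(sys.argv[1].replace(".npz","c.png").join(["pics/",""]),cv2.resize(a,None,fx=3,fy=3,interpolation=cv2.INTER_CUBIC))
E
python3 car.py w5.npz
```

```text
5.5 [0.42940564 0.13848885 0.29207278] [ 1.79992320e+02 -1.71892514e-02 -9.01505760e+01] F [-0.46  0.42 -0.58] open 0.0261
tops 2800 [431.   31.2] [116.1  90.4] 88.95 zmed 0.0834
0.065 1208 x [0.3881 0.432  0.4759] y [0.0768 0.0827 0.0893] z [0.0816 0.0831 0.0946]
-0.04 1592 x [0.386  0.429  0.4737] y [-0.0259 -0.0186 -0.0135] z [0.0789 0.0838 0.0895]
pin? 46 [0.4293 0.0831 0.0939]
```

View pics/w5c.png

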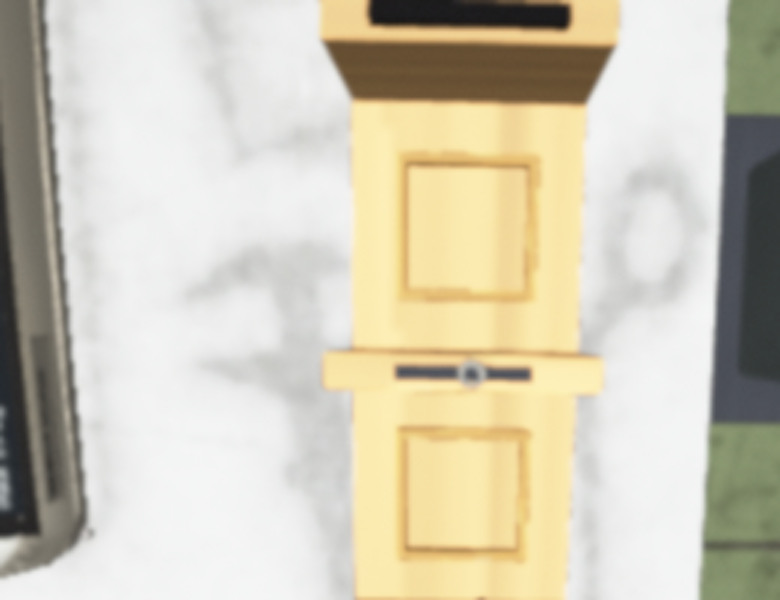

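>>> play_rows:
  series:
    - [0,0.05,-0.002,0.0,1]
    - [0,0.1,-0.002,0.02,1]
    - [0,0.107,-0.002,0.06,1]
    - [0,0.107,-0.002,0.11,1]
    - [0,0.107,-0.002,0.15,1]
    - [0,0.107,-0.002,0.18,1]
    - [0,0.107,-0.002,0.19,1]
    - [0,0.107,-0.002,0.197,1]
    - [0,0.107,-0.002,0.197,1]
    - [0,0.107,-0.002,0.197,1]

```text
clock: 6.55
tool_pos: [0.4315, 0.0326, 0.0962]
orientation: [-179.9, 0.0, -91.0]
force: [-0.4, 0.5, -0.6]
opening: 0.0259
```

Run:
```python
from h import *
from plant import *
print(get_obs()["force"])
rows([.431,.031,.0885],-91.2)
s=snapshot("scene");np.savez("sc1.npz",**s)
a=s["frame"][160:260,170:300,::-1]
cv2.imwrite("pics/sc1.png",cv2.resize(a,None,fx=5,fy=5,interpolation=cv2.INTER_CUBIC))
```

```text
[-0.358327    0.46371962 -0.62563899]
row d [0.0016 0.0005 0.0077] spin 0.21 t 6.55 open 0.0259
```

View pics/sc1.png

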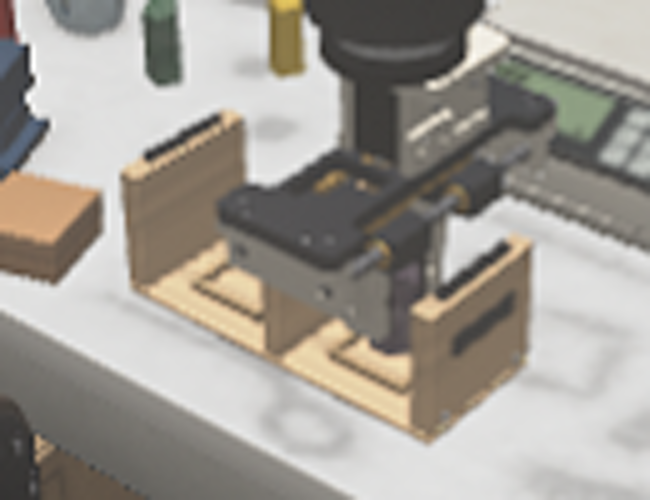

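>>> play_rows:
  series:
    - [0,0.0015,0,0.003,0]
    - [0,0.0015,0,0.006,0]
    - [0,0.0015,0,0.0078,0]
    - [0,0.0015,0,0.0078,0]

```text
clock: 7.0
tool_pos: [0.4306, 0.0305, 0.0876]
orientation: [-180.0, 0.0, -91.0]
force: [-0.6, 0.1, 3.7]
opening: 0.0261
```

Touching the floor (3.7 N). Release and lift.

>>> play_rows:
  series:
    - [70,0,0,0,0]
    - [70,0,0,0,0]
    - [70,0,0,0,0]
    - [70,0,0,0,0]
    - [70,0,0,-0.02,0]
    - [70,0,0,-0.06,0]
    - [70,0,0,-0.11,0]
    - [70,0,0,-0.16,0]
    - [70,-0.03,0,-0.2,0]
    - [70,-0.08,0,-0.2,0]

```text
clock: 8.0
tool_pos: [0.4339, 0.1109, 0.2936]
orientation: [-179.5, 0.3, -91.2]
force: [2.3, 2.0, -0.9]
opening: 0.0618
```

```bash
python3 look.py w6; python3 car.py w6.npz; python3 -c "
from h import *
rows([.54,.315,.272],-90)"
```

```text
8.0 [0.4339169  0.11091876 0.2936021 ] [-179.47047591    0.31128462  -91.17478778] F [ 2.25  1.98 -0.91] open 0.0618
tops 2897 [430.7  30.2] [118.6  89.9] 88.6 zmed 0.0833
0.065 1141 x [0.3882 0.4313 0.476 ] y [0.0766 0.0828 0.0899] z [0.0816 0.0831 0.0945]
-0.04 1756 x [0.3858 0.4295 0.4734] y [-0.029  -0.0201 -0.0134] z [0.0809 0.0837 0.0894]
pin? 47 [0.4295 0.0826 0.0938]
row d [-0.1997 -0.1024  0.0208] spin -1.03 t 8.05 open 0.0613
```

View pics/w6.png

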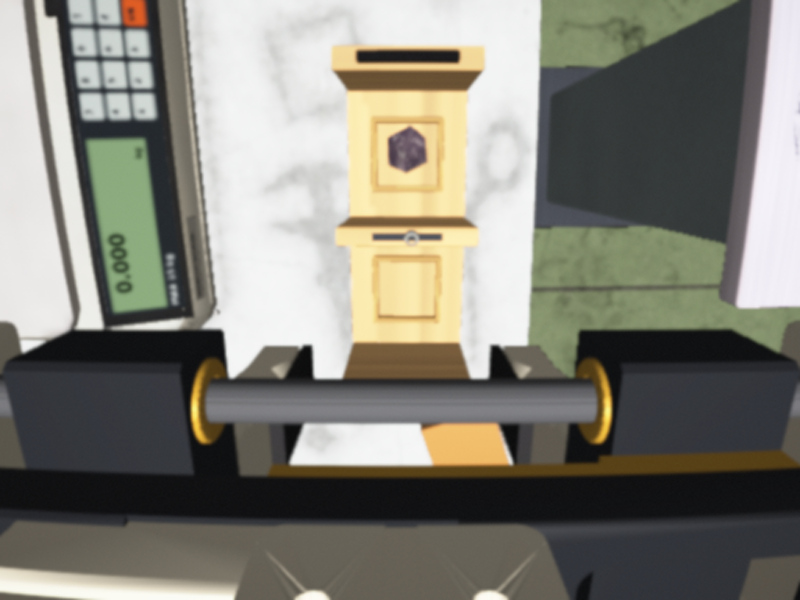

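Amethyst stands in the right cell (407,148), well centred, with the pin at (411,238). Next, the clearances round the jade.

Run:
```python
from h import *
L=[]
for n in("top0","scene0"): L.append(cloud(dict(np.load(n+".npz"))).reshape(-1,3))
for n in("w1","w2","w3"):
    s=dict(np.load(n+".npz"));w=cloud(s,s["T"]);w[200:]=np.nan;L.append(w.reshape(-1,3))
W=np.concatenate(L);W=W[np.isfinite(W).all(1)]
m=(W[:,2]>.078)&(W[:,2]<.2)
W=W[m]
for x in np.arange(.76,.48,-.01):
    print(f"{x:.2f}",''.join(f"{min(9,int((((abs(W[:,0]-x)<.005)&(abs(W[:,1]-y)<.005)).sum()))):1d}" for y in np.arange(.52,.22,-.01)))
```

```text
0.76 0000000009999999950299999999000
0.75 0000000029999999990399999999000
0.74 0000000039999999990399999999100
0.73 0000000029999999990899999999000
0.72 0000000007999999900099999992000
0.71 0000000000999999900019999920000
0.70 0000000000089992000000010000000
0.69 0000000000000000000000000000000
0.68 0000000000000000000000000000000
0.67 0000000000000000000000000000000
0.66 0000000000000000000000000000000
0.65 0000242000000000000000000000000
0.64 0000099900000000000000000000000
0.63 0000099990000000000000000000000
0.62 0040399994000000000000000000000
0.61 0099999995000000000000000000000
0.60 0009999991000000000000000000000
0.59 0000299960000000000000000000000
0.58 0000000000000000000000000000000
0.57 0000000000000000000000000000000
0.56 0000000000000000000000000000000
0.55 0000000000000000000000000000000
0.54 0000000000000000000000000000000
0.53 0000000000000000000000000000000
0.52 0000000000000000000000000000000
0.51 0000000000000000000000000000000
0.50 0000000000000000000000000000000
0.49 0000000000000000000000000000000
0.48 0000000000000000000000000000000
```

```bash
python3 -c "
from h import *
rows([.575,.335,.26],-111.5)"
```

```text
row d [-0.2203 -0.137   0.0332] spin 20.47 t 8.05 open 0.0613
```

>>> play_rows:
  series:
    - [70,-0.22,-0.137,0.02,20.5]
    - [70,-0.22,-0.137,0.02,20.5]
    - [70,-0.22,-0.137,0.02,20.5]
    - [70,-0.22,-0.137,0.02,20.5]
    - [70,-0.22,-0.137,0.02,20.5]
    - [70,-0.22,-0.137,0.033,20.5]
    - [70,-0.22,-0.137,0.033,20.5]
    - [70,-0.22,-0.137,0.033,20.5]

```text
clock: 8.85
tool_pos: [0.5723, 0.3273, 0.2533]
orientation: [179.9, -0.1, -111.5]
force: [0.2, -0.2, 0.8]
opening: 0.0613
```

```bash
python3 look.py w7
python3 - <<'E'
from fit import *
s=dict(np.load("w7.npz"))
fit(s,.5866,.353,5,.0148,.05)
fit(s,.5866,.353,5,.0148,.052)
rows([.5866,.353,.085],-111.5)
E
```

```text
8.85 [0.57226833 0.32733448 0.25334893] [ 1.79941551e+02 -1.29241349e-01 -1.11524144e+02] F [ 0.17 -0.25  0.79] open 0.0613
px 665 [241 187  23  34 665]
[5.86600e-01 3.52900e-01 5.31924e+01 1.31000e-02] 0.095
px 665 [241 187  23  34 665]
[5.86300e-01 3.52600e-01 5.32943e+01 1.29000e-02] 0.088
row d [-0.0294 -0.0037  0.1694] spin -0.03 t 8.9 open 0.0611
```

View pics/w7.png

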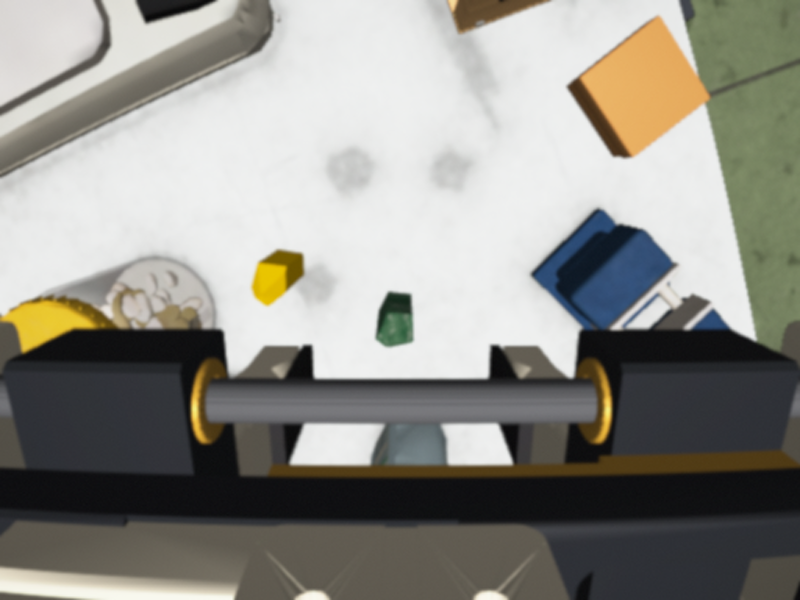

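>>> play_rows:
  series:
    - [70,-0.029,-0.004,0.03,-2]
    - [70,-0.029,-0.004,0.075,-2]
    - [70,-0.029,-0.004,0.12,-2]
    - [70,-0.029,-0.004,0.145,-2]
    - [70,-0.029,-0.004,0.16,-2]
    - [70,-0.029,-0.004,0.169,-2]
    - [70,-0.029,-0.004,0.169,-2]
    - [0,-0.029,-0.004,0.169,-2]
    - [0,-0.029,-0.004,0.169,-2]
    - [0,-0.029,-0.004,0.169,-2]

```text
clock: 9.9
tool_pos: [0.5877, 0.3539, 0.0867]
orientation: [-179.9, 0.1, -109.5]
force: [0.3, -0.5, 0.6]
opening: 0.0426
```

>>> play_rows:
  series:
    - [0,0,0,0,0]
    - [0,0,0,0,0]
    - [0,0,0,0,0]
    - [0,0,0,0,0]
    - [0,0,0,0,0]

```text
clock: 10.4
tool_pos: [0.5872, 0.3537, 0.0857]
orientation: [-180.0, 0.0, -109.5]
force: [-2.1, 0.8, 4.0]
opening: 0.0238
```

>>> play_rows:
  series:
    - [0,0,0,-0.01,0]
    - [0,0,0,-0.04,0]
    - [0,0,0,-0.09,0]
    - [0,0,0,-0.14,0]
    - [0,0,0,-0.18,0]
    - [0,0.02,0.01,-0.2,0]
    - [0,0.05,0.03,-0.2,0]
    - [0,0.09,0.05,-0.2,0]
    - [0,0.13,0.07,-0.2,0]
    - [0,0.13,0.07,-0.2,0]

```text
clock: 11.4
tool_pos: [0.4742, 0.2506, 0.2863]
orientation: [179.9, -0.0, -109.6]
force: [1.1, 0.8, -0.5]
opening: 0.024
```

```bash
python3 look.py w8;python3 -c "
from h import *
rows([.4331,.135,.28],-91.2)"
```

```text
11.4 [0.47418741 0.25061779 0.28626782] [ 1.79938478e+02 -3.78243251e-03 -1.09572157e+02] F [ 1.13  0.79 -0.47] open 0.024
row d [0.1252 0.0013 0.0066] spin -18.34 t 11.45 open 0.0239
```

View pics/w8.png

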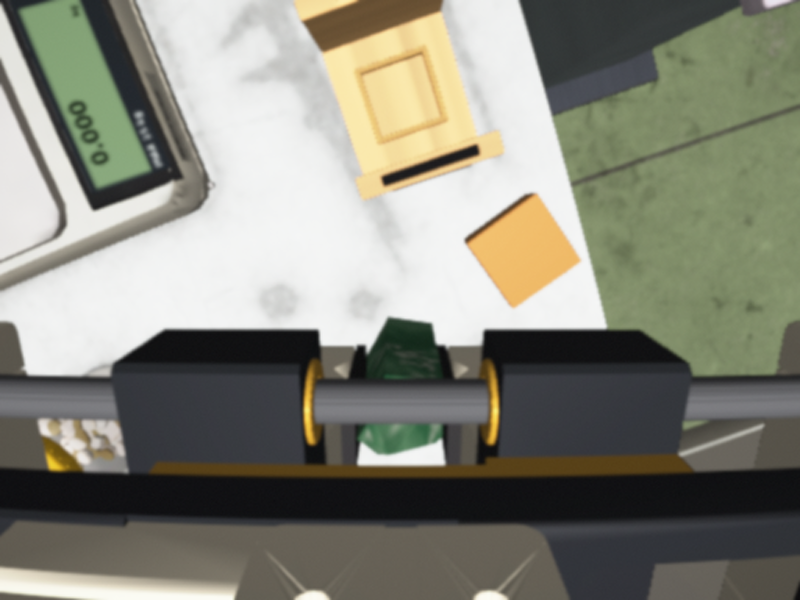

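Jade is held at (400,385). Go over the left cell and down.

>>> play_rows:
  series:
    - [0,0.05,0.001,0.007,-8]
    - [0,0.1,0.001,0.007,-16]
    - [0,0.125,0.001,0.007,-18.3]
    - [0,0.125,0.001,0.03,-18.3]
    - [0,0.125,0.001,0.08,-18.3]
    - [0,0.125,0.001,0.12,-18.3]
    - [0,0.125,0.001,0.16,-18.3]
    - [0,0.125,0.001,0.18,-18.3]
    - [0,0.125,0.001,0.186,-18.3]
    - [0,0.125,0.001,0.186,-18.3]

```text
clock: 12.45
tool_pos: [0.4355, 0.1371, 0.099]
orientation: [179.9, -0.1, -91.2]
force: [0.1, -0.5, -0.3]
opening: 0.0241
```

Run:
```python
from h import *
from plant import *
print(get_obs()["force"])
rows([.4331,.135,.0905],-91.2)
```

```text
[ 0.0725782  -0.49679913 -0.30759548]
row d [0.0022 0.0024 0.0085] spin -0.01 t 12.45 open 0.0241
```

>>> play_rows:
  series:
    - [0,0.002,0.002,0.003,0]
    - [0,0.002,0.002,0.006,0]
    - [0,0.002,0.002,0.0085,0]
    - [0,0.002,0.002,0.0085,0]

```text
clock: 12.85
tool_pos: [0.4331, 0.135, 0.0912]
orientation: [-180.0, 0.0, -91.2]
force: [-0.3, -0.3, -0.5]
opening: 0.0241
```

>>> play_rows:
  series:
    - [0,0,0,0.001,0]
    - [0,0,0,0.001,0]
    - [70,0,0,0.001,0]
    - [70,0,0,0.001,0]
    - [70,0,0,0.001,0]
    - [70,0,0,0.001,0]
    - [70,0,0,-0.02,0]
    - [70,0,0,-0.06,0]
    - [70,0,0,-0.11,0]
    - [70,0,0,-0.16,0]

```text
clock: 13.85
tool_pos: [0.4325, 0.1345, 0.2525]
orientation: [179.9, -0.0, -91.2]
force: [1.6, 1.1, -0.7]
opening: 0.0616
```

```bash
python3 -c "
from h import *
rows([.433,.20,.30],-91.2)
rows([.50,-.13,.30],-87)"
```

```text
row d [-0.0655  0.001  -0.0476] spin -0.02 t 13.85 open 0.0616
row d [ 0.263  -0.0731 -0.0474] spin -4.22 t 13.85 open 0.0616
```

>>> play_rows:
  series:
    - [100,-0.03,0,-0.03,0]
    - [100,-0.04,0,-0.05,0]
    - [100,-0.04,0,-0.05,0]

```text
clock: 14.15
tool_pos: [0.435, 0.1767, 0.304]
orientation: [-179.7, 0.2, -91.1]
force: [-0.1, 1.0, -0.3]
opening: 0.0802
```

```bash
python3 look.py w9;python3 car.py w9.npz; python3 -c "
from h import *
rows([.51,-.14,.30],-87)"
```

```text
14.15 [0.43497181 0.17665904 0.30397678] [-179.74541953    0.21057503  -91.14275415] F [-0.09  0.97 -0.29] open 0.0802
tops 2494 [433.3 135.8] [117.4  89.4] 88.7 zmed 0.0832
0.17 1193 x [0.3905 0.435  0.4782] y [0.1805 0.1861 0.1947] z [0.078  0.0834 0.0895]
0.065 1288 x [0.3887 0.4322 0.476 ] y [0.0767 0.0836 0.0901] z [0.0814 0.0831 0.0942]
pin? 56 [0.4294 0.0838 0.0935]
row d [ 0.3141 -0.0823  0.0015] spin -4.17 t 14.2 open 0.0835
```

View pics/w9.png

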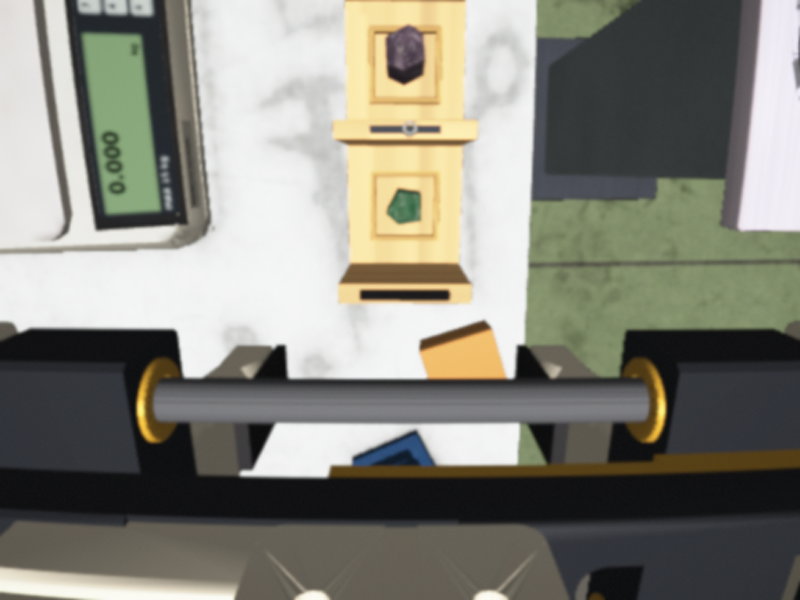

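Both stones stand upright in their cells: amethyst (405,55), jade (405,206). The pin is at world (0.4294, 0.0832) and the carrier yaw is about -1.3°. On to the cover.

>>> play_rows:
  series:
    - [100,0.314,-0.082,0,-4.2]
    - [100,0.314,-0.082,0,-4.2]
    - [100,0.314,-0.082,0,-4.2]
    - [100,0.314,-0.082,0,-4.2]
    - [100,0.314,-0.082,0,-4.2]
    - [100,0.314,-0.082,0,-4.2]
    - [100,0.314,-0.082,0,-4.2]
    - [100,0.314,-0.082,0,-4.2]
    - [100,0.314,-0.082,0,-4.2]

```text
clock: 15.1
tool_pos: [0.5083, -0.1415, 0.2994]
orientation: [179.8, 0.0, -87.2]
force: [-0.0, -1.2, -0.3]
opening: 0.0877
```

```bash
python3 look.py w10
cat > cov.py <<'E'
import sys
from h import *
s=dict(np.load(sys.argv[1]));W=cloud(s,s["T"])
for nm,a,b in(("handle",.044,.065),("plate",.004,.012)):
    m=(W[...,2]>a)&(W[...,2]<b)&(abs(W[...,0]-.513)<.08)&(abs(W[...,1]+.25)<.13)
    m=cv2.morphologyEx(m.astype(np.uint8),cv2.MORPH_OPEN,np.ones((3,3)))>0; m[205:]=False
    P=W[m];r=cv2.minAreaRect((P[:,:2]*1000).astype(np.float32));print(nm,len(P),np.round(r[0],1),np.round(r[1],1),round(r[2],2),"z",np.median(P[:,2]).round(4))
    e=np.linalg.eigh(np.cov(P[:,:2].T))[1][:,1];print("  major dir deg",np.degrees(np.arctan2(e[1],e[0]))%180)
E
python3 cov.py w10.npz
```

```text
15.1 [ 0.50831159 -0.14154841  0.29935927] [ 1.79846094e+02  1.73648650e-02 -8.71584139e+01] F [-0.01 -1.22 -0.31] open 0.0877
handle 1975 [ 513.8 -252.8] [26.4 81. ] 4.55 z 0.0491
  major dir deg 94.9119735345945
plate 7058 [ 512.8 -238.6] [ 74.5 191.9] 4.86 z 0.0053
  major dir deg 95.14523360319608
```

View pics/w10.png

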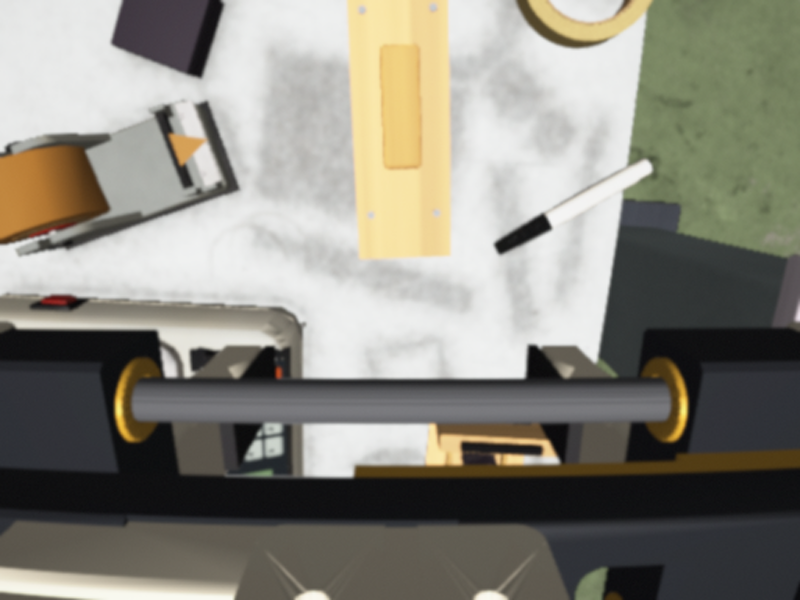

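Cover handle centre at px (402,106), world (0.5138, -0.2528), cover yaw +4.7°.

```bash
python3 -c "
from h import *
rows([.5138,-.2528,.081],-85.3)"
```

```text
row d [ 1.121e-01 -1.000e-04  2.187e-01] spin -1.78 t 15.15 open 0.0878
```

>>> play_rows:
  series:
    - [80,0.05,0,0,-1.8]
    - [80,0.1,0,0.02,-1.8]
    - [80,0.112,0,0.06,-1.8]
    - [80,0.112,0,0.11,-1.8]
    - [80,0.112,0,0.15,-1.8]
    - [80,0.112,0,0.185,-1.8]
    - [80,0.112,0,0.205,-1.8]
    - [80,0.112,0,0.216,-1.8]
    - [80,0.112,0,0.2185,-1.8]
    - [80,0.112,0,0.2185,-1.8]

```text
clock: 16.15
tool_pos: [0.5155, -0.2521, 0.0829]
orientation: [-180.0, -0.0, -85.2]
force: [-0.2, 0.3, 0.2]
opening: 0.0702
```

>>> play_rows:
  series:
    - [0,0,0,0,0]
    - [0,0,0,0,0]
    - [0,0,0,0,0]
    - [0,0,0,0,0]
    - [0,0,0,0,0]
    - [0,0,0,0,0]
    - [0,0,0,0,0]
    - [0,0,0,0,0]

```text
clock: 16.95
tool_pos: [0.5146, -0.2527, 0.0824]
orientation: [180.0, 0.0, -85.2]
force: [-2.7, -1.7, 2.6]
opening: 0.0261
```

>>> play_rows:
  series:
    - [0,0,0,-0.005,0]
    - [0,0,0,-0.02,0]
    - [0,0,0,-0.05,0]
    - [0,0,0,-0.09,0]
    - [0,0,0,-0.13,0]
    - [0,0,0,-0.16,0]
    - [0,0,0,-0.17,0]
    - [0,-0.02,0,-0.17,0]
    - [0,-0.06,0.01,-0.17,0]
    - [0,-0.1,0.02,-0.17,0]

```text
clock: 17.95
tool_pos: [0.4858, -0.1538, 0.251]
orientation: [179.9, 0.0, -85.3]
force: [0.4, 0.8, -1.6]
opening: 0.0254
```

```bash
python3 look.py w11; python3 -c "
from h import *
rows([.4294,.0832,.25],-91.3)"
```

```text
17.95 [ 0.48575967 -0.1538478   0.25098509] [ 1.79892206e+02  3.68086782e-02 -8.53421039e+01] F [ 0.37  0.78 -1.64] open 0.0254
row d [-0.2368  0.0348  0.0018] spin 6.01 t 18.0 open 0.0256
```

View pics/w11.png

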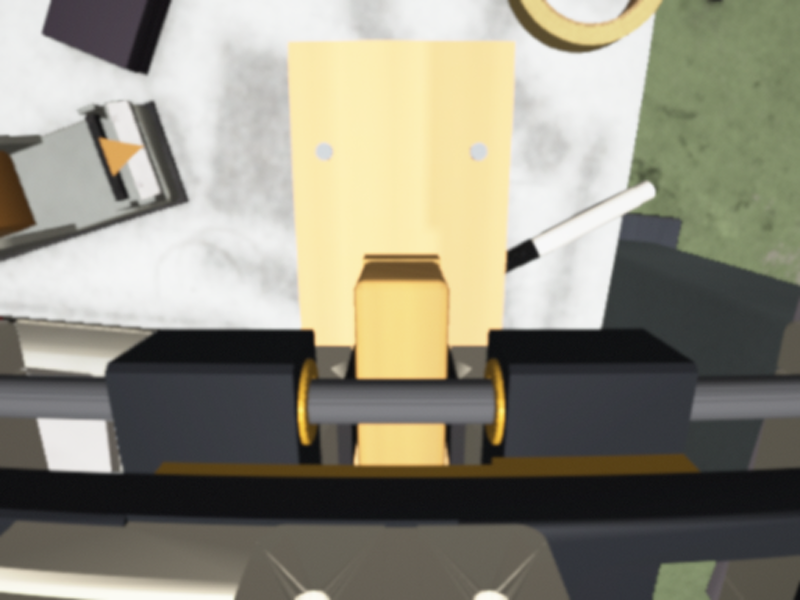

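The cover is held straight (plate edges x 290 and 513 at row 42). Move over the carrier.

>>> play_rows:
  series:
    - [0,-0.04,0.006,0,1]
    - [0,-0.09,0.013,0,3]
    - [0,-0.14,0.02,0,5]
    - [0,-0.19,0.028,0,6]
    - [0,-0.22,0.033,0,6]
    - [0,-0.237,0.035,0.002,6]
    - [0,-0.237,0.035,0.002,6]
    - [0,-0.237,0.035,0.002,6]

```text
clock: 18.8
tool_pos: [0.4317, 0.0788, 0.2497]
orientation: [179.9, -0.0, -91.2]
force: [0.2, -1.1, -2.1]
opening: 0.0253
```

```bash
python3 -c "
from h import *
rows([.4294,.0832,.19],-91.3)"
```

```text
row d [-0.0044  0.0023  0.0597] spin 0.15 t 18.8 open 0.0253
```

>>> play_rows:
  series:
    - [0,-0.002,0.001,0.01,0.1]
    - [0,-0.002,0.001,0.03,0.1]
    - [0,-0.002,0.001,0.05,0.1]
    - [0,-0.002,0.001,0.06,0.1]
    - [0,-0.002,0.001,0.06,0.1]
    - [0,-0.002,0.001,0.06,0.1]

```text
clock: 19.4
tool_pos: [0.4315, 0.0804, 0.1905]
orientation: [180.0, -0.0, -91.4]
force: [-0.3, -0.1, -1.7]
opening: 0.0258
```

```bash
python3 look.py w12
python3 - <<'E'
from h import *
from plant import *
rows([.4294,.0832,.1784],-91.3)
s=snapshot("scene");np.savez("sc2.npz",**s)
a=s["frame"][150:260,170:300,::-1]
cv2.imwrite("pics/sc2.png",cv2.resize(a,None,fx=5,fy=5,interpolation=cv2.INTER_CUBIC))
W=cloud(s)
E
```

```text
19.4 [0.43145512 0.08036222 0.19053648] [ 1.79996884e+02 -2.36942607e-02 -9.13573982e+01] F [-0.29 -0.15 -1.75] open 0.0258
row d [-0.0025  0.0023  0.0125] spin -0.04 t 19.45 open 0.0258
```

View pics/sc2.png

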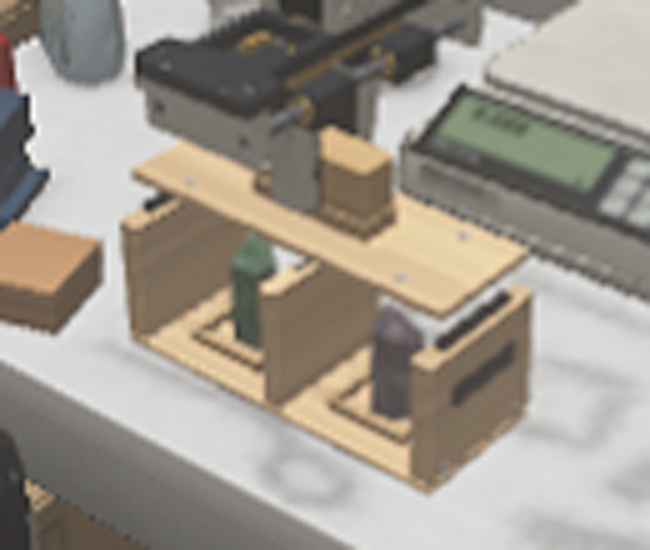

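View pics/w12.png

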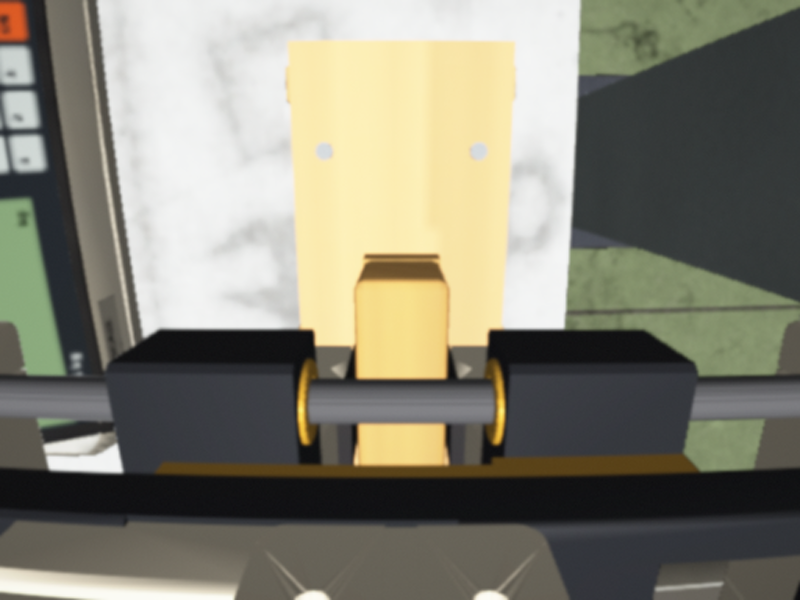

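Stones stand beneath the cover, and the cover is aligned. I'll set it lightly on the pin about 6 mm to +x of it, then slide towards -x.

>>> play_rows:
  series:
    - [0,-0.0025,-0.0045,0.003,0]
    - [0,-0.0025,-0.0045,0.008,0]
    - [0,-0.0025,-0.0045,0.01,0]
    - [0,-0.0025,-0.0045,0.0115,0]
    - [0,-0.0025,-0.0045,0.0115,0]

```text
clock: 20.0
tool_pos: [0.4355, 0.083, 0.1786]
orientation: [180.0, -0.0, -91.3]
force: [-0.1, -0.3, -1.7]
opening: 0.0259
```

>>> play_rows:
  series:
    - [0,0,0,0.0005,0]
    - [0,0,0,0.001,0]
    - [0,0,0,0.0015,0]

```text
clock: 20.3
tool_pos: [0.4359, 0.0831, 0.1779]
orientation: [-180.0, 0.0, -91.3]
force: [-3.0, -0.8, 7.6]
opening: 0.0263
```

Contact with the pin tip at TCP z 0.178. Slide -x (tool +y), lightly.

>>> play_rows:
  series:
    - [0,0,0.001,-0.0005,0]
    - [0,0,0.002,-0.0005,0]
    - [0,0,0.003,-0.0005,0]

```text
clock: 20.6
tool_pos: [0.4325, 0.0831, 0.1777]
orientation: [180.0, 0.0, -91.3]
force: [-0.4, -0.6, -1.8]
opening: 0.026
```

>>> play_rows:
  series:
    - [0,0,0.001,0,0]
    - [0,0,0.002,0,0]

```text
clock: 20.8
tool_pos: [0.4304, 0.0831, 0.1776]
orientation: [180.0, -0.0, -91.3]
force: [0.4, 1.0, -2.7]
opening: 0.0256
```

>>> play_rows:
  series:
    - [0,0,0.001,0,0]
    - [0,0,0.0015,0,0]

```text
clock: 21.0
tool_pos: [0.429, 0.0832, 0.1778]
orientation: [180.0, -0.0, -91.3]
force: [-0.5, 0.4, -2.3]
opening: 0.0257
```

The contact force vanished at x≈0.4325, so the pin is in the socket. Now lower onto the pads.

>>> play_rows:
  series:
    - [0,0,0,0.0015,0]
    - [0,0,0,0.003,0]
    - [0,0,0,0.0045,0]
    - [0,0,0,0.0055,0]
    - [0,0,0,0.0055,0]

```text
clock: 21.5
tool_pos: [0.4291, 0.0831, 0.1722]
orientation: [180.0, -0.0, -91.3]
force: [0.4, 0.5, -2.3]
opening: 0.0256
```

>>> play_rows:
  series:
    - [0,0,0,0.001,0]
    - [0,0,0,0.002,0]
    - [0,0,0,0.0025,0]
    - [0,0,0,0.0025,0]

```text
clock: 21.9
tool_pos: [0.4293, 0.0832, 0.1701]
orientation: [-180.0, 0.0, -91.3]
force: [-1.0, 0.5, 3.6]
opening: 0.026
```

>>> play_rows:
  series:
    - [0,0,0,0.001,0]
    - [0,0,0,0.002,0]
    - [0,0,0,0.003,0]
    - [0,0,0,0.004,0]
    - [0,0,0,0.004,0]

```text
clock: 22.4
tool_pos: [0.4293, 0.0832, 0.1664]
orientation: [-180.0, 0.0, -91.3]
force: [-4.5, -0.3, 9.3]
opening: 0.0259
```

>>> play_rows:
  series:
    - [0,0,0,0.0005,0]
    - [0,0,0,0.001,0]
    - [0,0,0,0.0015,0]
    - [0,0,0,0.0015,0]

```text
clock: 22.8
tool_pos: [0.4293, 0.0832, 0.1663]
orientation: [-180.0, 0.0, -91.3]
force: [-12.0, 0.9, 29.0]
opening: 0.0256
```

>>> play_rows:
  series:
    - [0,0,0.0003,-0.0004,0]
    - [0,0,0.0003,-0.0004,0]
    - [0,0,0.0003,-0.0004,0]
    - [0,0,0.0003,-0.0004,0]

```text
clock: 23.2
tool_pos: [0.4293, 0.0832, 0.1663]
orientation: [-179.9, 0.0, -91.3]
force: [-8.7, -1.8, 22.3]
opening: 0.026
```

```bash
python3 look.py w13
python3 - <<'E'
from h import *
from plant import *
s=snapshot("scene");np.savez("sc3.npz",**s)
a=s["frame"][130:260,140:300,::-1]
cv2.imwrite("pics/sc3.png",cv2.resize(a,None,fx=5,fy=4.6,interpolation=cv2.INTER_CUBIC))
s=dict(np.load("w13.npz"));W=cloud(s,s["T"])
m=(W[...,2]>.08)&(W[...,2]<.1)&(abs(W[...,0]-.429)<.03)&(W[...,1]<.03);m[205:]=False
P=W[m];A=np.c_[P[:,:2]-[.429,0],np.ones(len(P))];c=np.linalg.lstsq(A,P[:,2],rcond=None)[0];print("plate top z",np.median(P[:,2]),c)
t=snapshot("top");a=t["frame"][120:260,90:410,::-1];cv2.imwrite("pics/t3.png",cv2.resize(a,None,fx=2.5,fy=2.5))
o=get_obs();print(o["force"],o["moment"],o["tool_pos"],o["opening"])
E
```

```text
23.2 [0.42928007 0.08324238 0.16632078] [-1.79929270e+02  4.26286066e-03 -9.12885574e+01] F [-8.74 -1.84 22.3 ] open 0.026
plate top z 0.08920062465569654 [ 0.00099275 -0.00050675  0.0891973 ]
[-8.62508086 -1.43060968 22.06614891] [-0.13174055  3.21782322 -0.05820095] [0.4292813  0.0832466  0.16631078] 0.0259322347351687
```

View pics/sc3.png

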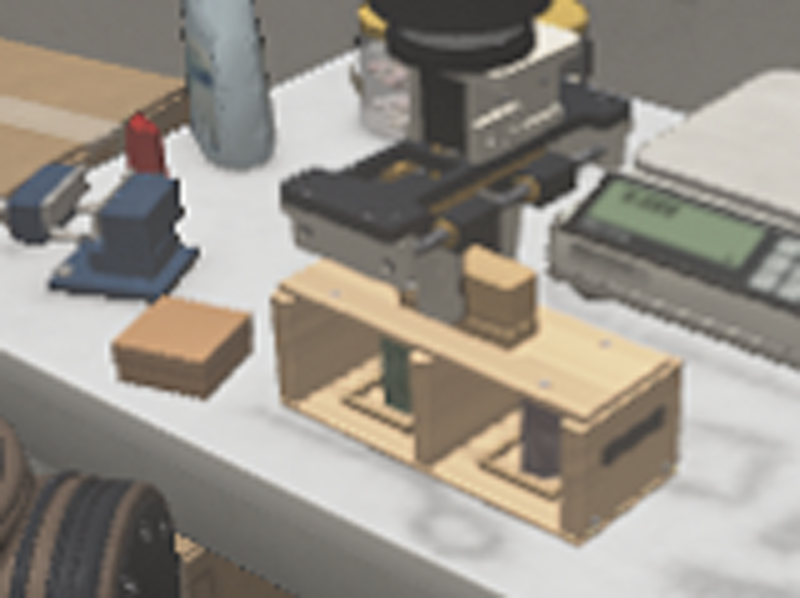

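View pics/t3.png

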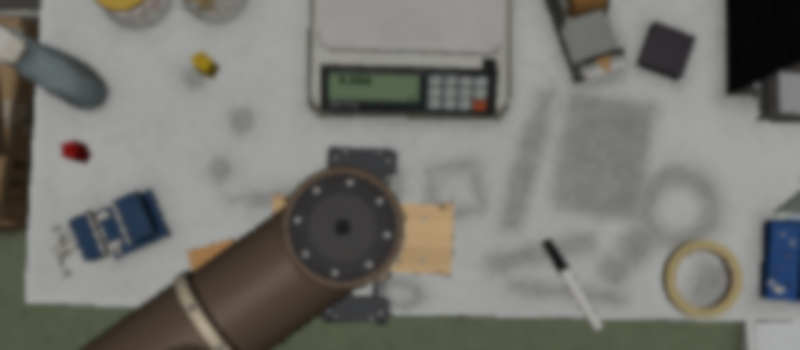

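>>> play_rows:
  series:
    - [0,0,0,0,0]
    - [0,0,0,0,0]
    - [0,0,0,0,0]
    - [0,0,0,0,0]
    - [0,0,0,0,0]
    - [0,0,0,0,0]

```text
clock: 23.95
tool_pos: [0.4293, 0.0832, 0.1663]
orientation: [-179.9, 0.0, -91.3]
force: [-7.9, -0.3, 22.0]
opening: 0.0259
```

```bash
python3 -c "
from plant import *
print(close_job())"
```

```text
the job is handed in; nothing more can be done
None
```

The job is handed in at about 24 s, with the cover pressed home and the handle still gripped. `close_job()` reports no verdict.

- **Stones:** the amethyst stands in the right (-y) cell and the jade in the left (+y) cell, both released. They were upright and centred before the cover went on, and the last scene picture shows both still upright under it.
- **Cover:** I set it lightly on the pin about 6 mm to +x and slid it towards -x. The contact force vanished near x ≈ 0.4325, so it had found the pin. I then lowered it onto the pads and pressed until it stopped moving.
- **Last checks:**
  - The TCP is at z = 0.1663, against 0.1664 expected for home.
  - The plate top reads 89.2 mm and is level. That is about 90 mm once the roughly 0.7 mm low reading seen on the wall tops is allowed for, which matches home.
  - The push is steady at about 22 N, and the jaws are closed on the 26 mm handle.
- **Disagreement:** a sideways force of about 8 N in x remains with the downward push. It did not move the cover.
- **Left alone:** I did not touch the gift box, tape roll, marker or the red and yellow look-alikes. In the last pictures they look where they were, though the arm partly hides the gift box from above.

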